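# Slide a tall bottle into the cap press and press its cap home

## Task

Slide the tall amber bottle standing on the cap press's steel plate along the plate until it sits firmly home against both faces of the white V-stop, under the press head: keep it upright and on the plate, push it gently and low down, and do not grip it, for it is thin-walled and topples easily. Then pull the lever down until the red cap is pressed fully home, without forcing it further, and let the lever go back up. Leave the bottle in the V-stop and do not disturb the other things on the bench.

Things in the scene. Friction and masses are not known exactly. Their poses are not given: they have to be found in the camera images.
- capper: Lever cap press, fixed: 270 x 360 mm steel plate 6 mm thick, blue foot, 38 mm column, blue head bracket (underside 224 mm over the bench), press head, lever. Origin on the bench under the nest centre; x axis towards the column (at x = 105 mm), y axis out along the open infeed part of the plate, z up. Plate spans x -120 to 150, y -105 to 255 mm. The bottle goes in along -y.
- nest (a point): Nominal nest centre on the plate's top face (6 mm over the bench), straight under the press head, axes as the capper's. A bottle home in the V-stop has its axis on the capper's y axis, within 5 mm of this point, nearer or farther as the V-jaw is set.
- v_stop: Blue bracket with the white slippery V-jaw: two upright 42 mm high faces at 45 degrees to -y, open to +y. The jaw is clamped at a setting within 5 mm in or out along y, not measured: find it by feel. The bottle is firmly home when pushed on it with 5 N beyond what sliding takes. Origin (fixed) at the nominal nest centre on the plate's top face, axes as the capper's.
- bottle_mid (a point): Tall amber bottle to be capped, thin-walled, 0.28 to 0.56 kg, upright on the plate (friction 0.45 to 0.75; 1.5 to 4 N to slide). 60 mm diameter up to 108 mm, then shoulder and 25 mm neck; 186 mm to the top of its loose cap, 180 mm with the cap home. Point on its axis 90 mm above its underside, z up. A push over about 11 N in all dents it; pushed above about 35 mm it may topple.
- bottle: The same bottle to be capped; origin at the centre of its underside.
- cap_top (a point): Centre of the top of the red cap on that bottle; cap 33 mm diameter, 24 mm high.
- cap (a joint): How far the red cap is pressed down on the neck (m): 0 loose-set, 0.006 fully home. Moving it takes about 18 N straight down; it stays where it is pressed, and at 0.006 it stops hard.
- lever (a joint): Lever angle (rad): 0 fully raised, growing as it is pulled down, end 0.34. It springs back to 0 when let go (2 to 5 N at the grip). The press head goes down 105 mm per rad, meets the loose cap at about 0.19; the cap is home at about 0.25. Pressing the cap takes about 12 N down at the grip; over about 30 N there (65 N at the cap) crushes it.
- lever_grip (a point): Centre of the lever's black round grip, 26 mm diameter, 110 mm long, along the lever, free all round, about 330 mm over the bench when raised. The lever swings in the capper's x-z plane about a pivot at x = 105 mm, 272 mm over the bench; this point lies 235 mm from the pivot towards -x, 0.26 rad above level when raised.
- ram: Press head on its rod, straight above the nest: 57 mm wide aluminium cup, open below, flat pad inside. Origin on its axis 8 mm above the pad face; its rim is 204 mm over the bench when raised. Goes straight down as the lever is pulled.
- done_mid (a point): Bystander: an identical bottle with its cap already home, on the bench to the robot's right; point on its axis 90 mm up.
- cap_tub: Bystander: pale yellow open tub of spare red caps, 130 x 100 x 50 mm, origin at the centre of its underside.
- bowl: Bystander: stainless bowl of melon slices, 230 mm wide at the rim, 85 mm high, origin at the centre of its underside.

How it is judged:
On the way, in this order (a step that is already met when the one before it is completed fails the run):
1. the bottle stands upright in the nest, pushed firmly home against both faces of the V-stop, its cap not yet pressed (horizontal distance between bottle and nest below 0.008 m and angle between bottle's own z axis and vertical below 0.05 rad and contact force between bottle and v_stop above 5 N and value of joint cap below 0.0015 m), for 0.1 s.
2. the lever is down and the press head has pressed the cap home (value of joint cap above 0.0045 m and value of joint lever above 0.2 rad and contact force between ram and bottle above 3 N), for 0.1 s.
At the end, for the whole second after the job is handed in: The cap is pressed home (within 1.5 mm), the lever is back up (under 0.06 rad), and the bottle stands upright and still in the nest, within 8 mm of its nominal centre (value of joint cap above 0.0045 m and value of joint lever below 0.06 rad and horizontal distance between bottle and nest below 0.008 m and angle between bottle's own z axis and vertical below 0.05 rad and linear speed of bottle below 0.02 m/s); the robot touches nothing.
It fails at once if the bottle tips more than 0.15 rad (angle between bottle's own z axis and vertical above 0.15 rad).
It fails at once if the bottle is lifted more than 10 mm off the plate (z of bottle in the frame of nest above 0.01 m).
It fails at once if the thin-walled bottle is gripped or shoved with more than 16 N (summed over both fingers) (contact force between the fingers and bottle above 16 N).
It fails at once if the press head bears on the bottle with more than 65 N (contact force between ram and bottle above 65 N).
It fails at once if a bystander is moved more than 15 mm (distance of any of done_mid, cap_tub, bowl from where it was at the start of the episode above 0.015 m).
It also fails if it takes over 70 s, if anything falls off the work surface, if the arm or the gripper's body presses on something with over 40 N, if the wrist force passes 120 N, or if a joint passes its speed limit or range.

## Robot

A 6-joint arm with a two-finger parallel gripper is mounted at the origin on the work surface. World frame = base frame: x ahead of the robot, y to its left, z up, the work surface at z = 0. Lengths are in m, angles in rad, forces in N, time in s.
With the tool pointing down it reaches from about 0.35 to 0.85 m from the base axis. Payload 8.1 kg.
Tool frame: the origin (TCP) lies at the very end of the fingers, on their centre line; the grasp point (between the pads) lies 19 mm behind it; z points along the fingers, y is the direction in which the jaws open and shut (so a half turn about z gives the same grasp; the last joint's range is limited). The gripper opens to 85 mm and grips with 20 to 120 N. Pads are 22 mm wide; open, the fingers measure 114 mm over their backs; the gripper's body (76 mm by 85 mm) begins 54 mm behind the grasp point. The pads swing forward as they close: fully open they stand 13 mm farther back than shut.
Start: joints at [-1.324, 0.13, 1.488, -0, 1.523, -0.085], TCP at [0.195, -0.567, 0.198] pointing down, gripper open.
Joint ranges: [-2.96, 2.96], [-0.89, 2.26], [0.02, 2.5], [-1.34, 4.48], [0, 2.73], [-2.66, 2.66]. Speed limits (rad/s): [2.39, 2.39, 2.79, 3.14, 3.14, 3.14].

## Interface

Orientations are given as a rotation vector (axis times angle).
In Python, from bench import * gives the robot as it stands.
- The arm moves only by the shell command python3 -m creep 'ROWS'. ROWS is JSON, a list that holds one entry, the list of rows, each a list of 7 numbers: the opening, from -1 (shut) to 1 (fully open), so that 0 is half open, then the shift along the tool's x, y, z in cm, then the turn, a rotation vector about the tool's x, y, z in degrees. A call has 1 to 20 rows; each row is the pose to reach, as a shift and turn from the pose measured when the call began, along the tool's axes at that moment; what a row does not reach only later rows make up. A row lasts 1/8 s, in which the tool goes at most 62.5 mm and 10.7 degrees, less where a joint would pass 70% of its speed; a pose out of reach is approached as far as the arm can. A call with a gripper value outside its range is refused whole. The fingers move at their own pace and stop on an object; the grip force is fixed at half the most. Time passes only in rows, so rows that repeat a pose let the fingers close. It gives the time, the measured TCP pose, the force and the opening at its end, in the units of the state.
- read_state(): the state, without advancing time (a new reading comes with each control period).
- get_image(name): name is "side" or "top"; returns a dict with "pixels" (420x560x3 uint8, blue, green, red), "z_map" (420x560 float32, m along the optical axis (not along the pixel's ray), 0 where there is no reading), "fx", "fy", "cx", "cy" (pixels), "D" ([k1, k2, p1, p2, k3] as OpenCV has them; the pictures are not rectified), "R" (3x3) and "t" (3): a world point X has camera coordinates R X + t. Camera axes: x right, y down, z forward; pixel columns grow to the right and rows downward; lengths in m; the calibration is good to about 2 mm. A picture is of the moment at which its call begins.
- finish_job(): hands the job in, once; it reports no verdict.
The state is a dict: "clock": time; "qpos": joint angles; "joint_velocities": joint speeds; "joint_efforts": joint torques, N m; "ee_pos": TCP position; "tcp_rot": TCP orientation; "contact_force": force on the tool from outside, world axes, zero at the start; "moment": the same for the moment, N m; "opening": opening from 0.0 (shut) to 1.0 (fully open).
Only numpy, scipy, OpenCV 4.12 (cv2) and the standard library are available. Lean on these libraries where they do the work, as an engineer would, in place of code of your own. Each camera call takes 0.05 s, during which the arm holds its last target. There are 200 camera calls.

## Working session

There is one attempt and no reset: what is moved stays moved. The work goes in short steps, Python scripts to look and compute and a shell command to move; the robot and the scene stay as the last step left them, time stands still between calls to the robot, and variables do not carry over. Pictures are saved under pics/ and viewed, about 8 in all and at most 12, crops included, and the job is handed in when it is done.

```bash
mkdir -p pics; ls; python3 - <<'E'
from bench import *
import cv2, numpy as np
s=read_state(); print(s)
for n in ("side","top"):
    d=get_image(n); cv2.imwrite(f"pics/{n}0.png",d["pixels"]); np.savez(f"pics/{n}0.npz",**d)
    print(n,d["fx"],d["cx"],d["cy"],d["D"],np.round(-np.array(d["R"]).T@d["t"],3),np.round(d["R"],2).tolist())
E
```

```text
pics
{'clock': 0.0, 'qpos': array([-1.32438698e+00,  1.31162952e-01,  1.48930440e+00, -1.19109616e-06,
        1.52304112e+00, -8.54331286e-02]), 'joint_velocities': array([ 1.34185145e-03,  2.46877783e-05, -3.20606591e-04,  9.33734959e-04,
       -6.50479314e-06,  3.05515254e-05]), 'joint_efforts': array([ 1.30685035e-03, -5.69403291e+01, -5.00544906e+01,  3.93476398e-06,
        1.47575751e-02,  5.59764075e-06]), 'ee_pos': array([ 0.19531683, -0.56664385,  0.19722966]), 'tcp_rot': array([-3.09656466e+00, -5.18553259e-01,  2.43670277e-04]), 'contact_force': array([ 0.020692  , -0.84814357,  0.19094735]), 'moment': array([0.02076038, 0.03657742, 0.03579188]), 'opening': 1.0025873110427506}
side 469.08404156329425 283.78974916278014 207.44188158271103 [-0.02412719  0.          0.          0.          0.        ] [0.004 0.642 1.089] [[-0.73, -0.68, 0.01], [-0.51, 0.53, -0.68], [0.46, -0.5, -0.74]]
top 546.7501094306764 271.92790640102356 217.09594478965266 [-0.20743176  0.          0.          0.          0.        ] [0.451 0.025 1.696] [[0.03, -1.0, 0.0], [-1.0, -0.03, -0.05], [0.05, 0.0, -1.0]]
```

View pics/side0.png

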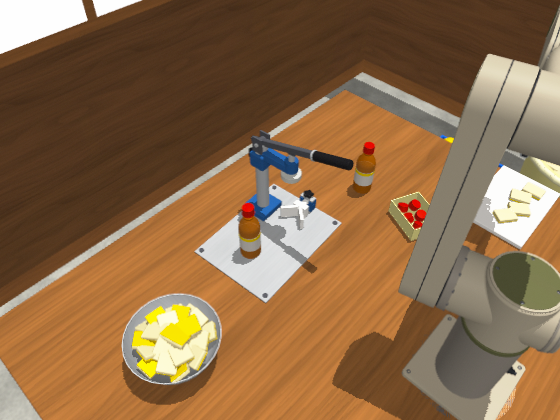

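View pics/top0.png

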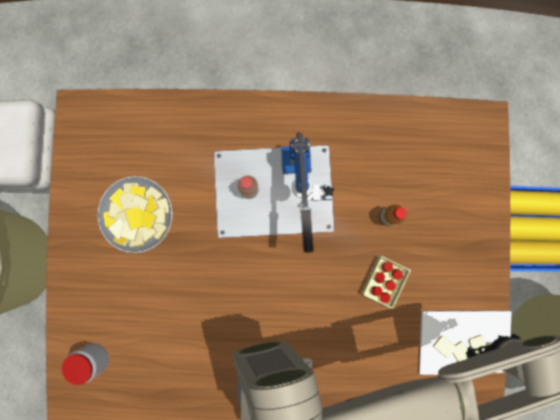

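Side view: bottle at about (250,235), its cap at (248,210), V-stop at (300,210), grip at (332,160). Top view: cap at (247,185), plate corners about (216,152)–(332,235), grip at (308,235). Next I'll measure these.

```bash
cat > h.py <<'E'
import cv2, numpy as np
from bench import *
def K(d): return np.array([[d["fx"],0,d["cx"]],[0,d["fy"],d["cy"]],[0,0,1.]])
def ray(d,uv):
    p=cv2.undistortPoints(np.array([[uv]],float),K(d),np.array(d["D"],float))[0,0]
    R=np.array(d["R"]);return -R.T@d["t"], R.T@np.array([p[0],p[1],1.])
def plane(d,uv,z):
    c,r=ray(d,uv); return c+r*(z-c[2])/r[2]
def depth(d,uv):
    c,r=ray(d,uv); return c+r*float(d["z_map"][int(uv[1]),int(uv[0])])
def tri(d1,u1,d2,u2):
    c1,r1=ray(d1,u1);c2,r2=ray(d2,u2)
    a=np.linalg.lstsq(np.c_[r1,-r2],c2-c1,rcond=None)[0]
    p,q=c1+a[0]*r1,c2+a[1]*r2; return (p+q)/2,np.linalg.norm(p-q)
def proj(d,X):
    return cv2.projectPoints(np.array([X],float),cv2.Rodrigues(np.array(d["R"]))[0],np.array(d["t"],float),K(d),np.array(d["D"],float))[0][0,0]
def blobs(m,amin=20):
    n,l,s,c=cv2.connectedComponentsWithStats(m.astype(np.uint8)); return [(s[i].tolist(),c[i].round(1).tolist()) for i in range(1,n) if s[i][4]>=amin]
E
python3 - <<'E'
from h import *
T=dict(np.load("pics/top0.npz"));S=dict(np.load("pics/side0.npz"))
for n,d in (("top",T),("side",S)):
    hsv=cv2.cvtColor(d["pixels"],cv2.COLOR_BGR2HSV);h,s,v=cv2.split(hsv)
    print(n,"red",blobs(((h<5)|(h>175))&(s>190)&(v>90)))
    print(n,"dark",[b for b in blobs((v<45),60)])
    print(n,"plate",[b for b in blobs((s<40)&(v>120),1500)])
# plate outline from top depth/colour
hsv=cv2.cvtColor(T["pixels"],cv2.COLOR_BGR2HSV);m=((hsv[...,1]<60)&(hsv[...,2]>110)).astype(np.uint8)
m[:140]=0;m[245:]=0;m[:,:205]=0;m[:,342:]=0
c=max(cv2.findContours(m,0,2)[0],key=cv2.contourArea)
h=cv2.convexHull(c)[:,0]
P=np.array([plane(T,p.astype(float),.006)[:2] for p in h],np.float32)
r=cv2.minAreaRect(P*1000);print(r);print(cv2.boxPoints(r).round(0).tolist())
E
```

```text
top red [([394, 208, 11, 11, 76], [398.8, 212.4]), ([383, 263, 9, 8, 54], [387.4, 266.6]), ([393, 271, 9, 8, 54], [397.0, 274.3]), ([376, 273, 8, 9, 53], [379.5, 277.2]), ([387, 282, 8, 7, 49], [390.3, 285.1]), ([372, 288, 17, 14, 112], [380.7, 294.2]), ([62, 355, 29, 30, 667], [76.1, 369.2])]
top dark [([304, 235, 8, 16, 103], [307.3, 243.3]), ([485, 337, 23, 15, 122], [495.2, 344.3]), ([526, 338, 27, 7, 108], [538.5, 340.8]), ([243, 343, 34, 9, 109], [259.7, 347.2]), ([260, 371, 42, 14, 300], [280.1, 377.3])]
top plate [([0, 0, 560, 190, 59591], [278.2, 61.1]), ([214, 143, 120, 95, 8281], [270.0, 193.9]), ([0, 291, 47, 129, 5258], [23.0, 361.9]), ([419, 310, 94, 65, 3962], [457.6, 334.9]), ([344, 342, 216, 78, 5121], [478.5, 393.6]), ([252, 375, 70, 45, 1666], [288.5, 402.3])]
side red [([364, 142, 11, 12, 108], [368.7, 147.8]), ([398, 199, 23, 13, 171], [409.5, 205.4]), ([242, 203, 12, 15, 147], [247.8, 209.9]), ([413, 210, 13, 18, 148], [419.0, 218.0]), ([404, 213, 10, 9, 56], [409.0, 216.5])]
side dark [([313, 151, 40, 19, 388], [332.7, 160.2])]
side plate [([0, 0, 87, 54, 3212], [35.9, 19.7]), ([0, 144, 253, 173, 2007], [117.8, 234.0]), ([473, 165, 87, 84, 3112], [512.3, 206.6]), ([195, 170, 146, 133, 7620], [270.0, 242.5]), ([122, 294, 99, 91, 1894], [167.3, 328.5])]
((630.1695556640625, 22.7265625), (283.7977294921875, 364.8905334472656), 4.641007423400879)
[[474.0, 193.0], [503.0, -171.0], [786.0, -148.0], [757.0, 216.0]]
```

```bash
python3 - <<'E'
from h import *
T=dict(np.load("pics/top0.npz"));S=dict(np.load("pics/side0.npz"))
hsv=cv2.cvtColor(T["pixels"],cv2.COLOR_BGR2HSV);m=((hsv[...,1]<60)&(hsv[...,2]>110))
def fit(pts,nm):
    P=np.array([plane(T,p,.006)[:2] for p in pts],np.float32)
    l=cv2.fitLine(P,cv2.DIST_HUBER,0,.01,.01).ravel();print(nm,np.degrees(np.arctan2(l[1],l[0])).round(2),l[2:]);return l
L=[(np.where(m[r,205:260])[0][0]+205-.5,r) for r in range(160,230)]
Rr=[(np.where(m[r,300:345])[0][-1]+300+.5,r) for r in list(range(155,178))+list(range(205,228))]
B=[(c,np.where(m[200:245,c])[0][-1]+200+.5) for c in list(range(222,262))+list(range(282,300))+list(range(316,328))]
U=[(c,np.where(m[140:200,c])[0][0]+140-.5) for c in list(range(222,275))+list(range(312,325))]
ls=[fit(x,n) for x,n in ((L,"L"),(Rr,"R"),(B,"B"),(U,"U"))]
def X(a,b):
    t=np.linalg.solve(np.c_[a[:2],-b[:2]],b[2:]-a[2:]);return a[2:]+t[0]*a[:2]
for a in (0,1):
  for b in (2,3): print("LR"[a]+"BU"[b-2],X(ls[a],ls[b]).round(4))
# bottle cap in top: reddish
h,s,v=cv2.split(hsv);sub=np.zeros_like(h,bool);sub[165:205,230:268]=1
b=blobs(sub&((h<8)|(h>172))&(s>120),10);print(b)
b2=blobs(sub&((h<8)|(h>172))&(s>150)&(v>120),10);print(b2)
print(tri(T,b[0][1],S,(247.8,209.9)))
print("cap plane z=.18",plane(T,b[0][1],.18),plane(S,(247.8,209.9),.18))
# grip
for uv in ((332,158),(332.7,160.2)): print("grip side depth",depth(S,uv))
for uv in ((307,225),(307.5,230),(307.3,243)): print("grip top depth",depth(T,uv))
hs=cv2.cvtColor(S["pixels"],cv2.COLOR_BGR2HSV)
gt=blobs((v<70)&(np.add.outer(np.arange(420),0*np.arange(560))<260)&(np.add.outer(0*np.arange(420),np.arange(560))>295)&(np.add.outer(0*np.arange(420),np.arange(560))<320),30);print(gt)
for uv in ((240,240),(270,270),(300,165)): print("plate/col depth",depth(S,uv))
# bottle body side
print(depth(S,(250,238)))
E
```

```text
L 4.42 [0.6086763  0.20387512]
R 4.53 [ 0.6135916  -0.15894839]
B -85.51 [0.48610842 0.05214599]
U -85.67 [0.7610754  0.02738279]
LB [0.475  0.1935]
LU [0.7469 0.2146]
RB [ 0.5034 -0.1677]
RU [ 0.7742 -0.1462]
[([241, 177, 12, 11, 101], [246.1, 182.0])]
[]
(array([0.62859846, 0.09940567, 0.17976804]), np.float64(0.0020701526503626483))
cap plane z=.18 [0.62935736 0.10007904 0.18      ] [0.62758235 0.09893977 0.18      ]
grip side depth [ 0.48919598 -0.05641294  0.34549115]
grip side depth [ 0.48573739 -0.05537025  0.34130383]
grip top depth [ 0.50691131 -0.06183483  0.34282714]
grip top depth [ 0.49453766 -0.06332843  0.34313811]
grip top depth [ 0.46223005 -0.06262761  0.35728747]
[([303, 228, 10, 24, 187], [307.2, 240.4])]
plate/col depth [0.63436331 0.12888874 0.07540974]
plate/col depth [0.5412439  0.10744734 0.0019525 ]
plate/col depth [ 7.71451281e-01 -2.76591983e-01  6.93128144e-05]
[0.60826363 0.11481937 0.0939097 ]
```

```bash
python3 - <<'E'
from h import *
T=cv2.imread("pics/top0.png")[125:260,200:345]; S=cv2.imread("pics/side0.png")[120:270,220:360]
T=cv2.resize(T,(400,372),interpolation=3);S=cv2.resize(S,(347,372),interpolation=3)
cv2.imwrite("pics/crop1.png",np.hstack([T,S]))
E
```

```text
(no output)
```

View pics/crop1.png

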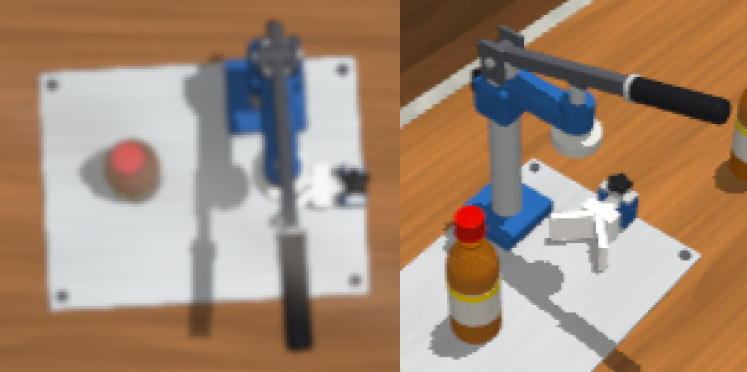

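Crop: bottle is well clear of the foot, V-jaw's arms are at (575,225)–(605,250), and the lever is raised. Derived values: plate 272×362 mm, yaw 4.5°, nest at (0.616, −0.0525). The grip's predicted (0.494, −0.062, 0.345 top) agrees with depth. Bottle at (0.6286, 0.099), cap z 0.18, so 25/150 mm in capper x/y. I'll now plan the moves.

```bash
cat >> h.py <<'E'
from scipy.spatial.transform import Rotation as Ro
D=np.array([.6158,-.0525])-np.array([.6286,.0994]);D/=np.linalg.norm(D)
def Rt(phi,d=D):  # tool z: along d, phi deg below level
    f=np.radians(phi);z=np.r_[np.cos(f)*d,-np.sin(f)];y=np.array([-d[1],d[0],0]);return Ro.from_matrix(np.c_[np.cross(y,z),y,z])
def row(p,R=None):
    s=read_state();c=Ro.from_rotvec(s["tcp_rot"]);R=c if R is None else R
    return (c.inv().apply(np.array(p)-s["ee_pos"])*100).round(2).tolist(),np.degrees((c.inv()*R).as_rotvec()).round(1).tolist()
def st():
    s=read_state();print(s["clock"],s["ee_pos"].round(4),"f",s["contact_force"].round(2),"q",s["qpos"].round(2),"op",round(s["opening"],2))
    print("R",Ro.from_rotvec(s["tcp_rot"]).as_matrix().round(3).tolist())
E
python3 - <<'E'
from h import *
st();print(D)
print(row([.195,-.567,.48]),row([.62,.33,.48],Rt(90)),row([.4,-.1,.48]))
E
```

```text
0.1 [ 0.1953 -0.5667  0.1974] f [ 0.84 -0.65  0.35] q [-1.32  0.13  1.49 -0.    1.52 -0.09] op 1.0
R [[0.945, 0.326, -0.0], [0.326, -0.945, 0.002], [0.0, -0.002, -1.0]]
[-0.08396837 -0.99646842]
([-0.04, -0.03, -28.26], [0.0, 0.0, 0.0]) ([69.37, -70.99, -28.14], [-0.1, -0.1, -66.2]) ([34.56, -37.51, -28.2], [0.0, 0.0, 0.0])
```

```bash
python3 -m creep '[[[-0.4,0,0,-14,0,0,0],[-0.4,0,0,-28,0,0,0],[-0.4,0,0,-28,0,0,0],[-0.4,0,0,-28,0,0,0],[-0.4,0,0,-28,0,0,0],[-0.4,69.4,-71,-28,0,0,-66],[-0.4,69.4,-71,-28,0,0,-66],[-0.4,69.4,-71,-28,0,0,-66],[-0.4,69.4,-71,-28,0,0,-66],[-0.4,69.4,-71,-28,0,0,-66],[-0.4,69.4,-71,-28,0,0,-66],[-0.4,69.4,-71,-28,0,0,-66],[-0.4,69.4,-71,-28,0,0,-66],[-0.4,69.4,-71,-28,0,0,-66],[-0.4,69.4,-71,-28,0,0,-66],[-0.4,69.4,-71,-28,0,0,-66],[-0.4,69.4,-71,-28,0,0,-66],[-0.4,69.4,-71,-28,0,0,-66],[-0.4,69.4,-71,-28,0,0,-66],[-0.4,69.4,-71,-28,0,0,-66]]]'
python3 - <<'E'
from h import *
st()
B=np.array([.6286,.0994])
for back,z in ((.15,.30),(.07,.021)):
    print(row(np.r_[B-D*back,z],Rt(45)))
E
```

```text
clock: 2.6
ee_pos: [0.5971, 0.2821, 0.4781]
tcp_rot: [-2.315, -2.122, -0.001]
contact_force: [1.4, 0.2, 1.6]
opening: 0.294
2.6 [0.5971 0.2821 0.4781] f [1.4  0.19 1.58] q [0.36 0.41 0.65 0.   2.09 0.45] op 0.29
R [[0.087, 0.996, -0.001], [0.996, -0.087, 0.001], [0.001, -0.001, -1.0]]
([-2.95, 4.7, 17.8], [-0.1, -45.1, -0.1])
([-10.98, 4.74, 45.69], [-0.1, -45.1, -0.1])
```

```bash
python3 - <<'E'
from h import *
B=np.array([.6286,.0994])
for back,z in ((.07,.25),(.07,.12),(.07,.021)):
    print(row(np.r_[B-D*back,z],Rt(55)))
E
```

```text
([-10.95, 4.73, 22.79], [-0.1, -35.1, -0.2])
([-10.97, 4.74, 35.79], [-0.1, -35.1, -0.2])
([-10.98, 4.74, 45.69], [-0.1, -35.1, -0.2])
```

```bash
python3 -m creep '[[[-0.4,-5,2,10,0,-10,0],[-0.4,-11,4.7,20,0,-20,0],[-0.4,-11,4.7,22.8,0,-35,0],[-0.4,-11,4.7,22.8,0,-35,0],[-0.4,-11,4.7,22.8,0,-35,0],[-0.4,-11,4.7,22.8,0,-35,0],[-0.4,-11,4.7,27,0,-35,0],[-0.4,-11,4.7,31,0,-35,0],[-0.4,-11,4.7,35,0,-35,0],[-0.4,-11,4.7,35,0,-35,0],[-0.4,-11,4.7,35,0,-35,0]]]'
python3 - <<'E'
from h import *
st()
B=np.array([.6286,.0994])
print(row(np.r_[B-D*.07,.021],Rt(55)))
d=get_image("side");cv2.imwrite("pics/s1.png",d["pixels"][120:300,160:420].repeat(3,0).repeat(3,1))
E
```

```text
clock: 3.98
ee_pos: [0.6363, 0.1698, 0.133]
tcp_rot: [1.965, 1.797, -0.609]
contact_force: [0.7, 0.5, 0.3]
opening: 0.3
3.975 [0.6363 0.1698 0.133 ] f [0.65 0.46 0.26] q [ 0.48  0.66  1.07 -0.51  1.74  0.56] op 0.3
R [[0.075, 0.996, -0.046], [0.819, -0.087, -0.568], [-0.57, 0.005, -0.822]]
([6.31, -0.23, 9.25], [0.1, -0.3, -0.3])
```

View pics/s1.png

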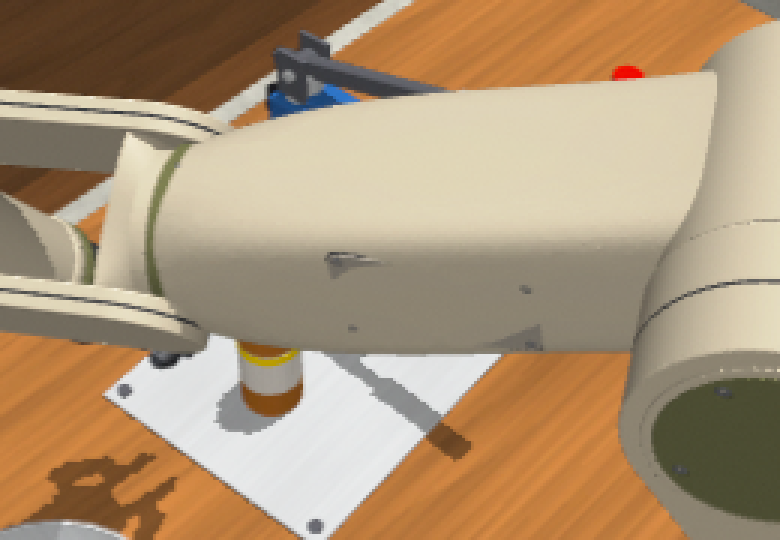

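Side view: forearm hides most of it; bottle still standing at crop (270,380), untouched. Descending.

```bash
python3 -m creep '[[[-0.4,2.5,-0.2,4,0,0,0],[-0.4,5,-0.2,7.5,0,0,0],[-0.4,6.3,-0.2,9.2,0,0,0],[-0.4,6.3,-0.2,9.2,0,0,0],[-0.4,6.3,-0.2,9.2,0,0,0]]]'
python3 - <<'E'
from h import *
st()
B=np.array([.6286,.0994])
for b in (.05,.04,.03,0):print(b,row(np.r_[B-D*b,.021],Rt(55)))
d=get_image("top");cv2.imwrite("pics/t1.png",d["pixels"][130:260,90:350].repeat(3,0).repeat(3,1))
E
```

```text
clock: 4.65
ee_pos: [0.6367, 0.1702, 0.0242]
tcp_rot: [1.966, 1.796, -0.604]
contact_force: [-0.3, -0.4, -0.2]
opening: 0.301
4.65 [0.6367 0.1702 0.0242] f [-0.26 -0.43 -0.22] q [ 0.48  0.77  1.12 -0.51  1.59  0.64] op 0.3
R [[0.077, 0.996, -0.042], [0.819, -0.087, -0.567], [-0.568, 0.009, -0.823]]
0.05 ([-1.56, -0.21, 1.46], [0.3, -0.4, -0.4])
0.04 ([-2.39, -0.2, 2.03], [0.3, -0.4, -0.4])
0.03 ([-3.21, -0.2, 2.6], [0.3, -0.4, -0.4])
0 ([-5.68, -0.19, 4.31], [0.3, -0.4, -0.4])
```

View pics/t1.png

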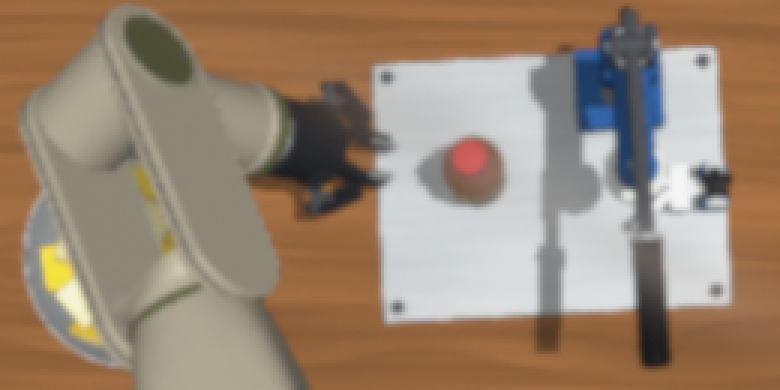

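```bash
python3 - <<'E'
from h import *
T=dict(np.load("pics/top0.npz"))
f=lambda X:((proj(T,X)-[90,130])*3).round(0)
print("tcp",f([.6367,.1702,.0242]),"base",f([.6286,.0994,.006]),"cap",f([.6286,.0994,.192]),"sh",f([.6286,.0994,.11]))
R=Rt(55).as_matrix()
for s in (1,-1): print("finger",f(np.array([.6367,.1702,.0242])+s*R[:,1]*.02))
E
```

```text
tcp [407. 165.] base [477. 177.] cap [468. 155.] sh [472. 165.]
finger [410. 146.]
finger [405. 184.]
```

```bash
python3 -m creep '[[[-0.4,-0.4,-0.2,1.1,0,0,0],[-0.4,-1.0,-0.2,1.3,0,0,0],[-0.4,-1.45,-0.2,1.6,0,0,0],[-0.4,-1.8,-0.2,1.85,0,0,0],[-0.4,-2.0,-0.2,2.0,0,0,0],[-0.4,-2.2,-0.2,2.13,0,0,0],[-0.4,-2.4,-0.2,2.27,0,0,0],[-0.4,-2.6,-0.2,2.4,0,0,0],[-0.4,-2.8,-0.2,2.55,0,0,0],[-0.4,-2.95,-0.2,2.65,0,0,0],[-0.4,-3.1,-0.2,2.75,0,0,0],[-0.4,-3.25,-0.2,2.85,0,0,0],[-0.4,-3.4,-0.2,2.95,0,0,0]]]'
python3 - <<'E'
from h import *
st()
d=get_image("top");cv2.imwrite("pics/t2.png",d["pixels"][130:260,150:350].repeat(3,0).repeat(3,1))
E
```

```text
clock: 6.32
ee_pos: [0.6309, 0.1257, 0.0193]
tcp_rot: [1.966, 1.796, -0.603]
contact_force: [-0.1, 0.6, -0.2]
opening: 0.301
6.325 [0.6309 0.1257 0.0193] f [-0.14  0.64 -0.23] q [ 0.43  0.7   1.23 -0.52  1.54  0.62] op 0.3
R [[0.077, 0.996, -0.042], [0.82, -0.087, -0.566], [-0.568, 0.009, -0.823]]
```

View pics/t2.png

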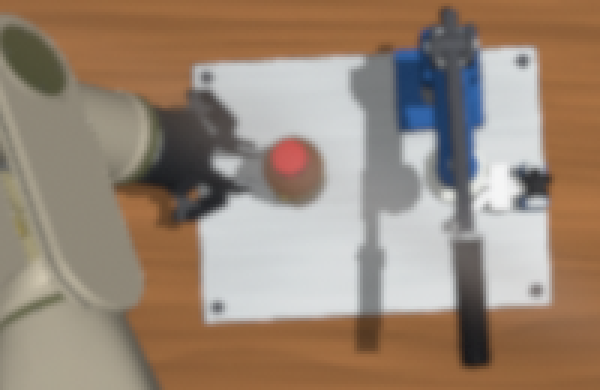

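Tips are just behind the bottle (crop 250,165 vs bottle edge 265); bottle is unmoved. Creeping on.

```bash
python3 -m creep '[[[-0.4,-0.17,0,0.11,0,0,0],[-0.4,-0.33,0,0.23,0,0,0],[-0.4,-0.5,0,0.34,0,0,0],[-0.4,-0.66,0,0.45,0,0,0],[-0.4,-0.83,0,0.56,0,0,0],[-0.4,-1.0,0,0.68,0,0,0],[-0.4,-1.16,0,0.79,0,0,0]]]'
python3 -m creep '[[[-0.4,-0.17,0,0.11,0,0,0],[-0.4,-0.33,0,0.23,0,0,0],[-0.4,-0.5,0,0.34,0,0,0],[-0.4,-0.66,0,0.45,0,0,0],[-0.4,-0.83,0,0.56,0,0,0],[-0.4,-1.0,0,0.68,0,0,0],[-0.4,-1.16,0,0.79,0,0,0]]]'
python3 - <<'E'
from h import *
st()
d=get_image("top");cv2.imwrite("pics/t3.png",d["pixels"][130:260,150:350].repeat(3,0).repeat(3,1))
E
```

```text
clock: 7.25
ee_pos: [0.63, 0.112, 0.0197]
tcp_rot: [1.966, 1.796, -0.602]
contact_force: [0.3, 3.9, 2.3]
opening: 0.3
clock: 8.12
ee_pos: [0.6287, 0.0979, 0.0198]
tcp_rot: [1.966, 1.796, -0.602]
contact_force: [1.3, 3.7, 1.6]
opening: 0.301
8.125 [0.6287 0.0979 0.0198] f [1.32 3.74 1.59] q [ 0.39  0.67  1.28 -0.53  1.5   0.6 ] op 0.3
R [[0.077, 0.996, -0.041], [0.82, -0.087, -0.566], [-0.567, 0.01, -0.823]]
```

View pics/t3.png

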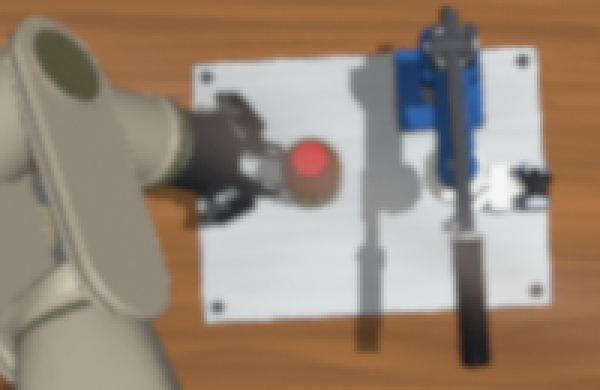

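Bottle is sliding upright (cap at crop (311,158), +20 mm), force about 4 N. Continuing.

```bash
python3 -m creep '[[[-0.4,-0.2,0,0.14,0,0,0],[-0.4,-0.4,0,0.27,0,0,0],[-0.4,-0.6,0,0.41,0,0,0],[-0.4,-0.8,0,0.55,0,0,0],[-0.4,-1.0,0,0.68,0,0,0],[-0.4,-1.2,0,0.82,0,0,0],[-0.4,-1.4,0,0.96,0,0,0],[-0.4,-1.6,0,1.1,0,0,0],[-0.4,-1.8,0,1.23,0,0,0],[-0.4,-2.0,0,1.37,0,0,0],[-0.4,-2.2,0,1.51,0,0,0],[-0.4,-2.4,0,1.65,0,0,0],[-0.4,-2.6,0,1.79,0,0,0],[-0.4,-2.8,0,1.92,0,0,0],[-0.4,-3.0,0,2.06,0,0,0],[-0.4,-3.2,0,2.2,0,0,0],[-0.4,-3.4,0,2.33,0,0,0],[-0.4,-3.6,0,2.47,0,0,0],[-0.4,-3.8,0,2.6,0,0,0],[-0.4,-4.0,0,2.75,0,0,0]]]'
cat > cap.py <<'E'
from h import *
st()
N=np.array([.6158,-.0525]);a=np.radians(4.5);ex=np.array([np.cos(a),np.sin(a)]);ey=np.array([-ex[1],ex[0]])
T=get_image("top");h,s,v=cv2.split(cv2.cvtColor(T["pixels"],cv2.COLOR_BGR2HSV))
m=((h<8)|(h>172))&(s>120);m[:160]=0;m[215:]=0;m[:,:235]=0;m[:,340:]=0
for b in blobs(m,10):
    p=plane(T,b[1],.185)[:2];print(b,p.round(4),"capper xy",((p-N)@ex).round(4),((p-N)@ey).round(4))
e=read_state()["ee_pos"][:2]-N;print("tcp capper",(e@ex).round(4),(e@ey).round(4))
R=Ro.from_rotvec(read_state()["tcp_rot"])
print("tool vec per 10mm of -ey (cm):",R.inv().apply(np.r_[-ey,0]).round(3)," +ex:",R.inv().apply(np.r_[ex,0]).round(3)," up",R.inv().apply([0,0,1]).round(3))
E
python3 cap.py
```

```text
clock: 10.68
ee_pos: [0.6244, 0.0491, 0.0198]
tcp_rot: [1.966, 1.796, -0.602]
contact_force: [0.3, 3.3, 1.1]
opening: 0.302
10.675 [0.6244 0.0491 0.0198] f [0.34 3.27 1.06] q [ 0.33  0.61  1.37 -0.55  1.45  0.57] op 0.3
R [[0.077, 0.996, -0.041], [0.82, -0.087, -0.566], [-0.567, 0.01, -0.823]]
([265, 179, 12, 12, 123], [270.6, 184.5]) [0.6234 0.0316] capper xy 0.0142 0.0832
tcp capper 0.0165 0.1003
tool vec per 10mm of -ey (cm): [-0.811  0.165  0.561]  +ex: [ 0.142  0.986 -0.086]  up [-0.568  0.01  -0.823]
```

```bash
cat > tips.py <<'E'
from h import *
N=np.array([.6158,-.0525]);a=np.radians(4.5);ex=np.array([np.cos(a),np.sin(a)]);ey=np.array([-ex[1],ex[0]])
T=get_image("top");e=read_state()["ee_pos"]
u0,v0=proj(T,e).astype(int)
out=[]
for v in range(v0-14,v0+15):
  for u in range(u0-16,u0+14):
    X=depth(T,(u,v));q=X[:2]-e[:2];out.append((round(1000*q@ex),round(1000*q@ey),round(1000*X[2])))
out=np.array(out);
for y in range(-4,36,3):
    r=out[(abs(out[:,1]-y)<=1.5)];r=r[np.argsort(r[:,0])];print(y,[(x,z) for x,_,z in r if abs(x)<32][::1])
E
python3 tips.py
```

```text
-4 [(np.int64(-31), np.int64(120)), (np.int64(-29), np.int64(130)), (np.int64(-26), np.int64(134)), (np.int64(-23), np.int64(136)), (np.int64(-21), np.int64(141)), (np.int64(-18), np.int64(138)), (np.int64(-16), np.int64(149)), (np.int64(-16), np.int64(176)), (np.int64(-15), np.int64(192)), (np.int64(-12), np.int64(194)), (np.int64(-9), np.int64(192)), (np.int64(-7), np.int64(195)), (np.int64(-4), np.int64(191)), (np.int64(0), np.int64(185)), (np.int64(2), np.int64(192)), (np.int64(4), np.int64(194)), (np.int64(7), np.int64(194)), (np.int64(17), np.int64(133)), (np.int64(21), np.int64(127))]
-1 [(np.int64(-31), np.int64(29)), (np.int64(-30), np.int64(115)), (np.int64(-28), np.int64(121)), (np.int64(-28), np.int64(123)), (np.int64(-25), np.int64(121)), (np.int64(-22), np.int64(128)), (np.int64(-20), np.int64(135)), (np.int64(-18), np.int64(140)), (np.int64(-15), np.int64(139)), (np.int64(-13), np.int64(179)), (np.int64(-12), np.int64(143)), (np.int64(-12), np.int64(192)), (np.int64(-9), np.int64(192)), (np.int64(-6), np.int64(192)), (np.int64(-4), np.int64(194)), (np.int64(-1), np.int
[... 7269 characters left out ...]
64(12)), (np.int64(-23), np.int64(55)), (np.int64(-22), np.int64(80)), (np.int64(-21), np.int64(-2)), (np.int64(-20), np.int64(94)), (np.int64(-17), np.int64(87)), (np.int64(-14), np.int64(87)), (np.int64(-10), np.int64(77)), (np.int64(0), np.int64(12)), (np.int64(3), np.int64(13)), (np.int64(7), np.int64(8)), (np.int64(10), np.int64(7)), (np.int64(12), np.int64(15)), (np.int64(16), np.int64(8)), (np.int64(17), np.int64(78)), (np.int64(18), np.int64(47)), (np.int64(19), np.int64(91)), (np.int64(20), np.int64(0)), (np.int64(21), np.int64(101)), (np.int64(21), np.int64(95)), (np.int64(24), np.int64(93)), (np.int64(25), np.int64(86)), (np.int64(27), np.int64(98)), (np.int64(29), np.int64(105))]
```

```bash
cat > tilt.py <<'E'
from h import *
N=np.array([.6158,-.0525]);a=np.radians(4.5);ex=np.array([np.cos(a),np.sin(a)]);ey=np.array([-ex[1],ex[0]])
T=get_image("top");e=read_state()["ee_pos"];u0,v0=proj(T,[*e[:2],.1]).astype(int)
P=np.array([depth(T,(u,v)) for v in range(v0-18,v0+19) for u in range(u0-10,u0+30)])
q=np.c_[(P[:,:2]-N)@ex,(P[:,:2]-N)@ey,P[:,2]]*1000
cap=q[(q[:,2]>186)&(q[:,2]<204)];print("cap",len(cap),cap.mean(0).round(1),cap.min(0).round(),cap.max(0).round())
b=q[(q[:,2]>60)&(q[:,2]<150)&(q[:,1]<(e[:2]-N)@ey*1000+12)]
for z0,z1 in((60,95),(95,115),(115,130),(130,145)):
    w=b[(b[:,2]>z0)&(b[:,2]<z1)]
    if len(w)>5:
        A=np.c_[2*w[:,:2],np.ones(len(w))];s=np.linalg.lstsq(A,(w[:,:2]**2).sum(1),rcond=None)[0];print(z0,len(w),"c",s[:2].round(1),"r",np.sqrt(s[2]+s[:2]@s[:2]).round(1),w[:,1].min().round(),w[:,1].max().round())
print("tcp",((e[:2]-N)@ex*1000).round(1),((e[:2]-N)@ey*1000).round(1))
E
python3 tilt.py
```

```text
cap 103 [ 12.   85.6 191.7] [ -2.  71. 186.] [ 27. 101. 200.]
60 17 c [12.6 86.4] r 30.1 66.0 112.0
95 15 c [12.6 86.5] r 29.7 63.0 110.0
115 80 c [12.4 85.8] r 26.9 59.0 112.0
130 102 c [13.4 86. ] r 22.2 62.0 111.0
tcp 16.5 100.6
```

Bottle's axis is at capper (12.5, 86) at every height, so it's upright, but it sits closer to the nominal TCP than expected. The tips must be retracted, so contact is higher than planned. I'll back off and find the tip height by feel.

```bash
python3 -m creep '[[[-0.4,0.8,0,-0.55,0,0,0],[-0.4,1.65,0,-1.1,0,0,0],[-0.4,1.9,0,-0.7,0,0,0],[-0.4,2.1,0,-0.45,0,0,0],[-0.4,2.1,0,-0.45,0,0,0]]]'
python3 - <<'E'
from h import *
st();s=read_state();R=Ro.from_rotvec(s["tcp_rot"]).as_matrix()
T=get_image("top");e=s["ee_pos"];u0,v0=proj(T,e).astype(int)
P=np.array([depth(T,(u,v)) for v in range(v0-14,v0+15) for u in range(u0-25,u0+8)])
L=(P-e)@R*1000 # tool frame
ok=(P[:,2]>.02)&(abs(L[:,1])<40)&(L[:,2]<40)&(abs(L[:,0])<25)
w=L[ok];w=w[np.argsort(-w[:,2])];print(w[:30].round(0).tolist())
E
```

```text
clock: 11.45
ee_pos: [0.6256, 0.0684, 0.0108]
tcp_rot: [1.966, 1.796, -0.604]
contact_force: [-0.5, 0.3, 0.2]
opening: 0.296
11.45 [0.6256 0.0684 0.0108] f [-0.48  0.26  0.25] q [ 0.36  0.64  1.34 -0.55  1.46  0.59] op 0.3
R [[0.077, 0.996, -0.043], [0.819, -0.088, -0.567], [-0.568, 0.009, -0.823]]
[[-20.0, -20.0, -12.0], [-5.0, -14.0, -34.0], [-1.0, 22.0, -37.0], [-8.0, -21.0, -38.0], [-6.0, -21.0, -39.0], [-10.0, -18.0, -41.0], [-10.0, 13.0, -41.0], [9.0, 12.0, -41.0], [-1.0, 21.0, -42.0], [12.0, 12.0, -42.0], [-5.0, -25.0, -42.0], [-5.0, -22.0, -43.0], [-11.0, 15.0, -44.0], [-9.0, -15.0, -44.0], [-11.0, -19.0, -46.0], [-9.0, 18.0, -46.0], [-10.0, 15.0, -46.0], [-7.0, -16.0, -47.0], [1.0, 11.0, -47.0], [-2.0, 21.0, -47.0], [-11.0, 12.0, -48.0], [-4.0, 11.0, -48.0], [-5.0, -22.0, -48.0], [-6.0, -25.0, -49.0], [-9.0, 11.0, -50.0], [-3.0, -26.0, -50.0], [-8.0, 23.0, -51.0], [-6.0, 14.0, -51.0], [-10.0, 14.0, -51.0], [-11.0, -19.0, -51.0]]
```

```bash
python3 -m creep '[[[-0.4,0.17,0,0.25,0,0,0],[-0.4,0.34,0,0.5,0,0,0],[-0.4,0.51,0,0.74,0,0,0],[-0.4,0.51,0,0.74,0,0,0]]]'; python3 -m creep '[[[-0.4,0.11,0,0.16,0,0,0],[-0.4,0.23,0,0.33,0,0,0],[-0.4,0.23,0,0.33,0,0,0]]]'; python3 -m creep '[[[-0.4,0.11,0,0.16,0,0,0],[-0.4,0.23,0,0.33,0,0,0],[-0.4,0.23,0,0.33,0,0,0]]]'
```

```text
clock: 12.0
ee_pos: [0.6256, 0.0683, 0.0018]
tcp_rot: [1.966, 1.796, -0.605]
contact_force: [-1.1, 0.4, 0.4]
opening: 0.303
clock: 12.38
ee_pos: [0.6255, 0.0683, -0.0025]
tcp_rot: [1.966, 1.796, -0.605]
contact_force: [0.5, -0.0, 0.9]
opening: 0.3
clock: 12.75
ee_pos: [0.6253, 0.0682, -0.0069]
tcp_rot: [1.966, 1.796, -0.606]
contact_force: [0.3, -0.2, 0.3]
opening: 0.298
```

```bash
python3 -m creep '[[[-0.4,0.11,0,0.16,0,0,0],[-0.4,0.2,0,0.29,0,0,0],[-0.4,0.2,0,0.29,0,0,0]]]'; python3 -m creep '[[[-0.4,0.06,0,0.08,0,0,0],[-0.4,0.11,0,0.16,0,0,0],[-0.4,0.17,0,0.25,0,0,0],[-0.4,0.17,0,0.25,0,0,0]]]'
```

```text
clock: 13.12
ee_pos: [0.6252, 0.0682, -0.0106]
tcp_rot: [1.966, 1.797, -0.606]
contact_force: [-0.1, 0.2, -0.1]
opening: 0.295
clock: 13.62
ee_pos: [0.6251, 0.0681, -0.0138]
tcp_rot: [1.966, 1.797, -0.607]
contact_force: [0.1, 0.5, -0.8]
opening: 0.302
```

```bash
python3 -m creep '[[[-0.4,-0.45,-0.2,0.3,0,0,0],[-0.4,-0.82,-0.2,0.57,0,0,0],[-0.4,-1.15,-0.2,0.8,0,0,0],[-0.4,-1.31,-0.2,0.91,0,0,0],[-0.4,-1.48,-0.2,1.03,0,0,0],[-0.4,-1.64,-0.2,1.14,0,0,0],[-0.4,-1.8,-0.2,1.25,0,0,0],[-0.4,-1.97,-0.2,1.37,0,0,0],[-0.4,-2.13,-0.2,1.48,0,0,0],[-0.4,-2.3,-0.2,1.6,0,0,0],[-0.4,-2.46,-0.2,1.71,0,0,0],[-0.4,-2.62,-0.2,1.82,0,0,0],[-0.4,-2.79,-0.2,1.94,0,0,0],[-0.4,-2.95,-0.2,2.05,0,0,0],[-0.4,-3.12,-0.2,2.17,0,0,0],[-0.4,-3.28,-0.2,2.28,0,0,0]]]'; python3 tilt.py; python3 cap.py | tail -2
```

```text
clock: 15.62
ee_pos: [0.6195, 0.0284, -0.0139]
tcp_rot: [1.966, 1.797, -0.607]
contact_force: [-0.4, 3.7, 0.7]
opening: 0.298
cap 100 [  5.2  66.3 192.1] [-23.  18. 186.] [ 20.  82. 204.]
60 16 c [ 6.1 67.1] r 30.8 45.0 90.0
95 15 c [ 5.4 66.9] r 29.4 39.0 89.0
115 75 c [ 5.7 66.9] r 26.9 39.0 92.0
130 106 c [ 6.3 67. ] r 22.3 42.0 91.0
tcp 10.0 80.1
tcp capper 0.01 0.0802
tool vec per 10mm of -ey (cm): [-0.81   0.166  0.562]  +ex: [ 0.14   0.986 -0.089]  up [-0.569  0.007 -0.822]
```

Bottle upright at (6, 67); force about 4 N.

```bash
python3 -m creep '[[[-0.4,-0.2,0.02,0.14,0,0,0],[-0.4,-0.4,0.04,0.28,0,0,0],[-0.4,-0.6,0.06,0.42,0,0,0],[-0.4,-0.8,0.08,0.56,0,0,0],[-0.4,-1.0,0.1,0.7,0,0,0],[-0.4,-1.2,0.12,0.83,0,0,0],[-0.4,-1.4,0.14,0.97,0,0,0],[-0.4,-1.6,0.16,1.11,0,0,0],[-0.4,-1.8,0.18,1.25,0,0,0],[-0.4,-2.0,0.2,1.39,0,0,0],[-0.4,-2.2,0.22,1.53,0,0,0],[-0.4,-2.4,0.24,1.67,0,0,0],[-0.4,-2.6,0.26,1.81,0,0,0],[-0.4,-2.8,0.28,1.95,0,0,0],[-0.4,-3.0,0.3,2.09,0,0,0],[-0.4,-3.2,0.32,2.22,0,0,0],[-0.4,-3.4,0.34,2.36,0,0,0],[-0.4,-3.6,0.36,2.5,0,0,0],[-0.4,-3.8,0.38,2.64,0,0,0],[-0.4,-3.95,0.4,2.75,0,0,0]]]'; python3 cap.py; python3 tilt.py
```

```text
clock: 18.23
ee_pos: [0.6193, -0.0203, -0.014]
tcp_rot: [1.966, 1.796, -0.607]
contact_force: [0.6, 4.0, 2.4]
opening: 0.301
18.225 [ 0.6193 -0.0203 -0.014 ] f [0.61 3.96 2.44] q [ 0.24  0.59  1.46 -0.59  1.34  0.54] op 0.3
R [[0.076, 0.996, -0.044], [0.819, -0.088, -0.567], [-0.569, 0.007, -0.822]]
([288, 184, 3, 9, 16], [289.2, 188.2]) [ 0.6144 -0.0203] capper xy 0.0012 0.0322
tcp capper 0.0059 0.0316
tool vec per 10mm of -ey (cm): [-0.81   0.166  0.562]  +ex: [ 0.14   0.986 -0.089]  up [-0.569  0.007 -0.822]
cap 17 [ -1.2  29.5 191. ] [-23.  18. 187.] [ 14.  33. 203.]
60 16 c [ 0.6 18.5] r 29.4 5.0 42.0
95 11 c [ 0.6 19. ] r 29.0 2.0 43.0
115 50 c [ 1.  17.8] r 26.9 -0.0 43.0
130 62 c [ 2.  18.2] r 22.2 7.0 43.0
tcp 5.9 31.7
```

```bash
python3 -m creep '[[[-0.4,-0.16,0.03,0.11,0,0,0],[-0.4,-0.32,0.06,0.22,0,0,0],[-0.4,-0.49,0.1,0.34,0,0,0],[-0.4,-0.65,0.13,0.45,0,0,0],[-0.4,-0.81,0.17,0.56,0,0,0],[-0.4,-0.97,0.2,0.67,0,0,0]]]'; python3 -m creep '[[[-0.4,-0.08,0.02,0.06,0,0,0],[-0.4,-0.16,0.03,0.11,0,0,0]]]';python3 -m creep '[[[-0.4,-0.08,0.02,0.06,0,0,0],[-0.4,-0.12,0.025,0.09,0,0,0]]]'
```

```text
clock: 19.08
ee_pos: [0.6202, -0.0325, -0.014]
tcp_rot: [1.966, 1.796, -0.607]
contact_force: [-0.2, 3.0, 2.0]
opening: 0.305
clock: 19.32
ee_pos: [0.6203, -0.0339, -0.0141]
tcp_rot: [1.967, 1.797, -0.606]
contact_force: [-1.2, 10.0, 2.7]
opening: 0.303
clock: 19.58
ee_pos: [0.6204, -0.034, -0.0141]
tcp_rot: [1.968, 1.798, -0.605]
contact_force: [-2.5, 12.0, 4.7]
opening: 0.297
```

```bash
python3 -m creep '[[[-0.4,-0.06,0.01,0.04,0,0,0],[-0.4,-0.06,0.01,0.04,0,0,0]]]'; python3 tilt.py; python3 - <<'E'
from h import *
for n,(a,b,c,d) in (("top",(140,250,235,345)),("side",(120,260,200,360))):
    p=get_image(n)["pixels"][a:b,c:d];cv2.imwrite(f"pics/{n}h.png",cv2.resize(p,None,fx=3,fy=3,interpolation=3))
A=cv2.imread("pics/toph.png");B=cv2.imread("pics/sideh.png");h=max(A.shape[0],B.shape[0]);f=lambda x:cv2.copyMakeBorder(x,0,h-x.shape[0],0,0,0)
cv2.imwrite("pics/home.png",np.hstack([f(A),f(B)])[:, :800])
E
```

```text
clock: 19.82
ee_pos: [0.6203, -0.0339, -0.0141]
tcp_rot: [1.968, 1.799, -0.604]
contact_force: [-2.4, 7.9, 3.3]
opening: 0.302
cap 1 [-26.1  12.9 203.2] [-26.  13. 203.] [-26.  13. 203.]
60 16 c [0.5 5.5] r 29.4 -5.0 30.0
95 10 c [-1.2  7.2] r 26.8 -0.0 28.0
115 28 c [1.8 4.2] r 28.4 0.0 30.0
130 28 c [0.7 4.7] r 23.6 1.0 29.0
tcp 6.0 18.2
```

View pics/home.png

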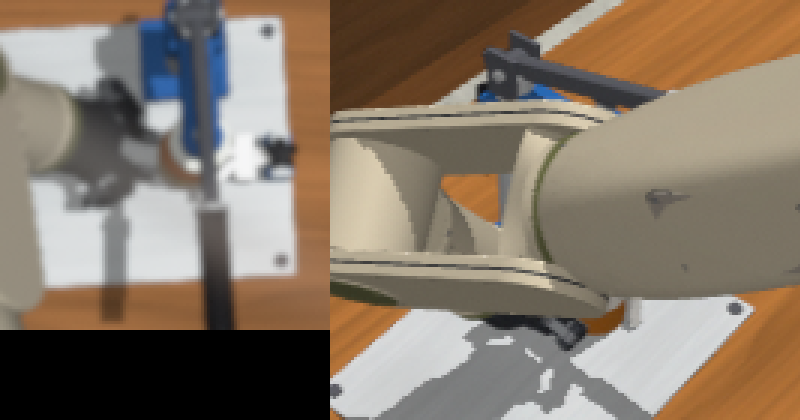

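Views: bottle sits against the jaw (orange base at (600,320) beside the white face). Numbers put it at about (0.7, 5), upright. One more firm, side-relieved push of about 10 N for certainty.

```bash
python3 -m creep '[[[-0.4,-0.08,-0.07,0.055,0,0,0],[-0.4,-0.08,-0.07,0.055,0,0,0],[-0.4,-0.08,-0.07,0.055,0,0,0]]]'; python3 -m creep '[[[-0.4,-0.09,0,0.06,0,0,0],[-0.4,-0.09,0,0.06,0,0,0]]]'
```

```text
clock: 20.35
ee_pos: [0.6199, -0.0339, -0.0141]
tcp_rot: [1.968, 1.8, -0.602]
contact_force: [-0.9, 7.7, 2.5]
opening: 0.301
clock: 20.6
ee_pos: [0.6199, -0.034, -0.0141]
tcp_rot: [1.969, 1.801, -0.6]
contact_force: [-1.0, 8.6, 2.3]
opening: 0.299
```

```bash
python3 -m creep '[[[-0.4,-0.11,0,0.075,0,0,0],[-0.4,-0.11,0,0.075,0,0,0]]]'; python3 -m creep '[[[-0.4,0.4,0,-0.28,0,0,0],[-0.4,0.8,0,-0.56,0,0,0],[-0.4,1.6,0,-1.1,0,0,0],[-0.4,3.2,0,-2.2,0,0,0],[-0.4,6.4,0,-4.5,0,0,0],[-0.4,6.4,0,-4.5,0,0,0],[-0.4,6.4,0,-4.5,0,0,0]]]'
python3 - <<'E'
from h import *
print(row([.625,.2,.45]))
print(row([.494,-.062,.42],Rt(90)))
st()
E
```

```text
clock: 20.85
ee_pos: [0.62, -0.034, -0.0141]
tcp_rot: [1.969, 1.802, -0.598]
contact_force: [-1.6, 10.4, 3.3]
opening: 0.3
clock: 21.72
ee_pos: [0.6267, 0.0446, -0.0131]
tcp_rot: [1.968, 1.803, -0.598]
contact_force: [-1.0, -0.7, 0.9]
opening: 0.3
([-13.28, -1.13, -46.99], [0.0, 0.0, 0.0])
([-34.13, -11.98, -29.27], [0.4, 34.2, -0.2])
21.725 [ 0.6267  0.0446 -0.0131] f [-0.96 -0.67  0.89] q [ 0.32  0.65  1.37 -0.55  1.41  0.58] op 0.3
R [[0.075, 0.996, -0.041], [0.823, -0.085, -0.561], [-0.563, 0.008, -0.827]]
```

```bash
python3 -m creep '[[[-0.4,-3,0,-10,0,0,0],[-0.4,-13,-1,-47,0,0,0],[-0.4,-13,-1,-47,0,0,0],[-0.4,-13,-1,-47,0,0,0],[-0.4,-13,-1,-47,0,0,0],[-0.4,-13,-1,-47,0,0,0],[-0.4,-13,-1,-47,0,0,0],[-1,-13,-1,-47,0,34,0],[-1,-13,-1,-47,0,34,0],[-1,-13,-1,-47,0,34,0],[-1,-13,-1,-47,0,34,0],[-1,-13,-1,-47,0,34,0]]]'
python3 - <<'E'
from h import *
st();print(row([.494,-.062,.47],Rt(90)),row([.494,-.062,.38],Rt(90)))
E
```

```text
clock: 23.22
ee_pos: [0.6263, 0.2007, 0.4483]
tcp_rot: [2.309, 2.116, -0.0]
contact_force: [0.2, -0.1, 0.4]
opening: -0.002
23.225 [0.6263 0.2007 0.4483] f [ 0.23 -0.12  0.43] q [ 0.24  0.35  0.77 -0.01  2.01  0.32] op -0.0
R [[0.087, 0.996, 0.007], [0.996, -0.087, -0.007], [-0.007, 0.007, -1.0]]
([-27.34, -10.89, -2.07], [0.4, 0.4, -0.2]) ([-27.28, -10.95, 6.93], [0.4, 0.4, -0.2])
```

```bash
python3 -m creep '[[[-1,-27.3,-10.9,-2,0.4,0.4,0],[-1,-27.3,-10.9,-2,0.4,0.4,0],[-1,-27.3,-10.9,-2,0.4,0.4,0],[-1,-27.3,-10.9,-2,0.4,0.4,0],[-1,-27.3,-10.9,-2,0.4,0.4,0],[-1,-27.3,-10.9,-2,0.4,0.4,0],[-1,-27.3,-10.9,6,0.4,0.4,0],[-1,-27.3,-10.9,6,0.4,0.4,0],[-1,-27.3,-10.9,6,0.4,0.4,0]]]'
python3 - <<'E'
from h import *
st();print(row([.494,-.062,.36],Rt(90)))
p=get_image("side")["pixels"][100:280,190:390];cv2.imwrite("pics/l1.png",p.repeat(3,0).repeat(3,1))
E
```

```text
clock: 24.35
ee_pos: [0.494, -0.0607, 0.3865]
tcp_rot: [-2.31, -2.123, 0.006]
contact_force: [-0.2, -0.5, -0.4]
opening: -0.002
24.35 [ 0.494  -0.0607  0.3865] f [-0.24 -0.47 -0.41] q [-0.22 -0.14  1.41 -0.    1.87 -0.14] op -0.0
R [[0.084, 0.996, -0.006], [0.996, -0.084, 0.001], [0.0, -0.006, -1.0]]
([-0.13, 0.03, 2.65], [-0.4, -0.0, -0.0])
```

View pics/l1.png

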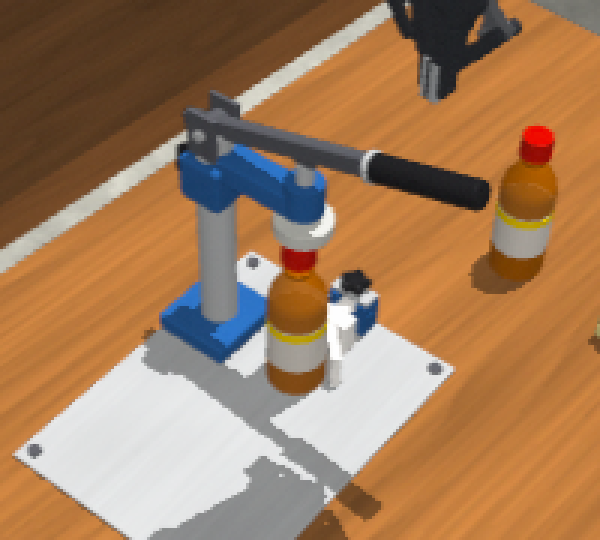

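Bottle home and upright under the head, cap at (298,258) below the cup; shut fingertips at (432,95) are above the grip at (430,180). Descending by feel.

```bash
python3 - <<'E'
from h import *
d=get_image("side");print(proj(d,[.494,-.061,.3865]),"vs tip seen (334,132)",[proj(d,[.494,-.061,.3865+k]) .round(0).tolist() for k in (.01,.02,.03)])
E
python3 -m creep '[[[-1,-0.1,0,0.6,0,0,0],[-1,-0.1,0,1.2,0,0,0],[-1,-0.1,0,1.8,0,0,0],[-1,-0.1,0,2.4,0,0,0],[-1,-0.1,0,3,0,0,0],[-1,-0.1,0,3.6,0,0,0],[-1,-0.1,0,3.6,0,0,0]]]'
```

```text
[333.14916309 142.84867732] vs tip seen (334,132) [[334.0, 139.0], [334.0, 136.0], [334.0, 133.0]]
clock: 25.32
ee_pos: [0.4947, -0.0622, 0.3534]
tcp_rot: [-2.313, -2.125, 0.001]
contact_force: [-0.5, 0.5, 0.8]
opening: 0.0
```

```bash
python3 -m creep '[[[-1,0,0,0.6,0,0,0],[-1,0,0,1.2,0,0,0],[-1,0,0,1.8,0,0,0],[-1,0,0,2.4,0,0,0],[-1,0,0,3,0,0,0],[-1,0,0,3.6,0,0,0],[-1,0,0,4.2,0,0,0],[-1,0,0,4.2,0,0,0]]]';python3 -m creep '[[[-1,0,0,0.4,0,0,0],[-1,0,0,0.8,0,0,0],[-1,0,0,1.2,0,0,0],[-1,0,0,1.2,0,0,0]]]'
```

```text
clock: 26.32
ee_pos: [0.4946, -0.0623, 0.3111]
tcp_rot: [-2.313, -2.125, 0.002]
contact_force: [-0.0, -0.8, 1.4]
opening: 0.004
clock: 26.82
ee_pos: [0.4944, -0.0623, 0.2986]
tcp_rot: [-2.313, -2.124, 0.002]
contact_force: [-0.1, -1.5, 3.5]
opening: 0.0
```

```bash
python3 -m creep '[[[-1,0,0,0.5,0,0,0],[-1,0,0,1,0,0,0],[-1,0,0,1.5,0,0,0],[-1,0,0,2,0,0,0],[-1,0,0,2.5,0,0,0],[-1,0,0,2.5,0,0,0]]]';python3 -m creep '[[[-1,0,0,0.2,0,0,0],[-1,0,0,0.4,0,0,0],[-1,0,0,0.4,0,0,0]]]'; python3 -m creep '[[[-1,0,0,0.2,0,0,0],[-1,0,0,0.4,0,0,0],[-1,0,0,0.4,0,0,0]]]'
python3 - <<'E'
from h import *
p=get_image("side")["pixels"][100:280,190:390];cv2.imwrite("pics/l2.png",p.repeat(3,0).repeat(3,1))
E
```

```text
clock: 27.58
ee_pos: [0.4942, -0.0622, 0.2731]
tcp_rot: [-2.312, -2.124, 0.003]
contact_force: [-1.6, -0.5, 3.4]
opening: 0.004
clock: 27.95
ee_pos: [0.4941, -0.0623, 0.2689]
tcp_rot: [-2.312, -2.124, 0.003]
contact_force: [-2.1, -0.0, 2.8]
opening: 0.002
clock: 28.32
ee_pos: [0.4941, -0.0623, 0.2661]
tcp_rot: [-2.313, -2.124, 0.002]
contact_force: [-5.9, 0.1, 10.6]
opening: 0.001
```

View pics/l2.png

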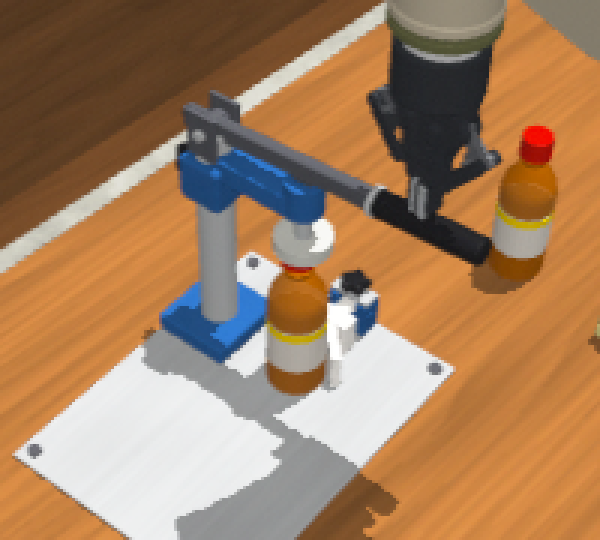

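Cup has reached the cap (about (300,262)); tips are on the grip at (420,210). Pressing on in small steps.

```bash
python3 -m creep '[[[-1,0,-0.05,0.2,0,0,0],[-1,0,-0.1,0.4,0,0,0],[-1,0,-0.1,0.4,0,0,0]]]';python3 -m creep '[[[-1,0,-0.05,0.2,0,0,0],[-1,0,-0.1,0.4,0,0,0],[-1,0,-0.1,0.4,0,0,0]]]'
```

```text
clock: 28.75
ee_pos: [0.4939, -0.0624, 0.2637]
tcp_rot: [2.313, 2.124, 0.0]
contact_force: [-3.6, 0.2, 10.6]
opening: -0.002
clock: 29.12
ee_pos: [0.4937, -0.0624, 0.2615]
tcp_rot: [2.311, 2.123, 0.003]
contact_force: [-2.1, 0.4, 11.7]
opening: 0.001
```

```bash
python3 -m creep '[[[-1,0,-0.05,0.2,0,0,0],[-1,0,-0.1,0.4,0,0,0],[-1,0,-0.1,0.4,0,0,0]]]';python3 -m creep '[[[-1,0,-0.05,0.2,0,0,0],[-1,0,-0.1,0.4,0,0,0],[-1,0,-0.1,0.4,0,0,0]]]';python3 -m creep '[[[-1,0,-0.05,0.2,0,0,0],[-1,0,-0.05,0.35,0,0,0],[-1,0,-0.05,0.35,0,0,0]]]'
```

```text
clock: 29.5
ee_pos: [0.4936, -0.0624, 0.2592]
tcp_rot: [2.309, 2.121, 0.006]
contact_force: [-2.6, 0.2, 11.6]
opening: 0.001
clock: 29.88
ee_pos: [0.4935, -0.0625, 0.2569]
tcp_rot: [2.307, 2.119, 0.009]
contact_force: [-1.8, 0.9, 11.6]
opening: 0.002
clock: 30.25
ee_pos: [0.4935, -0.0625, 0.255]
tcp_rot: [2.305, 2.118, 0.011]
contact_force: [-5.6, -0.3, 11.6]
opening: 0.002
```

```bash
python3 -m creep '[[[-1,0,-0.05,0.2,0,0,0],[-1,0,-0.05,0.35,0,0,0],[-1,0,-0.05,0.35,0,0,0]]]';python3 -m creep '[[[-1,0,0,0.2,0,0,0],[-1,0,0,0.3,0,0,0],[-1,0,0,0.3,0,0,0]]]'
```

```text
clock: 30.62
ee_pos: [0.4936, -0.0626, 0.2541]
tcp_rot: [2.303, 2.117, 0.014]
contact_force: [-7.6, -0.2, 18.0]
opening: -0.001
clock: 31.0
ee_pos: [0.4938, -0.0626, 0.254]
tcp_rot: [2.302, 2.115, 0.016]
contact_force: [-10.9, 1.0, 20.9]
opening: 0.002
```

Force jumped from 11.6 to 21 N with no more travel after 13 mm of press, so the cap is home. Releasing while following the lever up.

```bash
python3 -m creep '[[[-1,0,0,-0.2,0,0,0],[-1,0,0,-0.6,0,0,0],[-1,0,0,-1.1,0,0,0],[-1,0,0,-1.6,0,0,0],[-1,0,0,-2.1,0,0,0],[-1,0,0,-2.6,0,0,0],[-1,0,0,-3.1,0,0,0],[-1,0,0,-3.6,0,0,0],[-1,0,0,-4.1,0,0,0],[-1,0,0,-4.6,0,0,0],[-1,0,0,-5.1,0,0,0],[-1,0,0,-5.6,0,0,0],[-1,0,0,-6.2,0,0,0],[-1,0,0,-7,0,0,0],[-1,0,0,-10,0,0,0],[-1,0,0,-15,0,0,0],[-1,0,0,-15,0,0,0],[-1,0,0,-15,0,0,0]]]'
python3 - <<'E'
from h import *
st()
d=get_image("side");p=d["pixels"][100:280,190:390];cv2.imwrite("pics/l3.png",p.repeat(3,0).repeat(3,1))
h,s,v=cv2.split(cv2.cvtColor(d["pixels"],cv2.COLOR_BGR2HSV));m=((h<5)|(h>175))&(s>190)&(v>90)
for b in blobs(m,15): print(b)
print("loose/home cap base rows:",[proj(d,[.6158,-.0475,z]).round(1).tolist() for z in (.168,.162,.192,.186)])
E
```

```text
clock: 33.25
ee_pos: [0.4911, -0.062, 0.4038]
tcp_rot: [2.302, 2.115, 0.015]
contact_force: [0.2, 0.2, -0.4]
opening: -0.004
33.25 [ 0.4911 -0.062   0.4038] f [ 0.23  0.15 -0.43] q [-0.23 -0.16  1.4  -0.    1.88 -0.14] op -0.0
R [[0.084, 0.996, 0.017], [0.996, -0.084, -0.004], [-0.003, 0.018, -1.0]]
([364, 142, 11, 12, 108], [368.7, 147.8])
([284, 183, 11, 9, 79], [289.2, 187.1])
([398, 199, 23, 13, 171], [409.5, 205.4])
([413, 210, 20, 18, 189], [420.8, 218.8])
([404, 213, 10, 9, 56], [409.2, 216.5])
loose/home cap base rows: [[289.0, 186.7], [289.0, 188.2], [289.2, 180.5], [289.1, 182.0]]
```

View pics/l3.png

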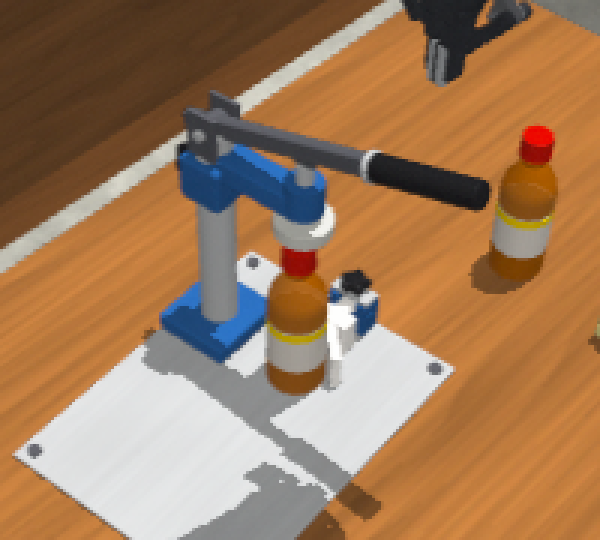

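Lever is back up, the bottle stands upright in the V, the cap sits lower, and the arm is clear with bystanders in place. Handing in.

```bash
python3 -c "
from bench import *
print(finish_job())"
```

```text
the job is handed in; nothing more can be done
None
```

The bottle is home in the V-stop with its cap pressed down, the lever is back up, and the job was handed in at about 33 s of the 70 s allowed; no verdict came back.

- **Sliding the bottle:** I pushed it with the tilted, part-open fingers, ungripped, at about 4 N. It stopped hard against the V-stop, and I finished with several pushes of 8–10 N. One reading reached 12 N, above the 11 N denting guide but under the 16 N limit. Depth fits put it upright at about (0.7, 5) mm from the nest centre, inside the 8 mm limit, so the jaw seems set near its outer end.
- **Pressing the cap:** The press head met the cap, then the lever moved 13 mm further at about 12 N. The force then jumped to 21 N with no more travel, so I took the cap as fully home and stopped there.
- **Last picture:** The lever is raised and the bottle is upright in the V. The cap's lower edge is visibly lower than before. The arm touches nothing and reads about 0 N. The neighbouring bottle and the tub show no change in their cap positions; the bowl was outside that picture and I did not re-measure it.

**What disagreed:**
- **Fingertips:** They sit about 30 mm behind the stated tool point. The first roughly 35 mm of the slide was therefore pushed about 40–50 mm up, above the 35 mm limit. The bottle stayed upright; I noticed, backed off and lowered the tool for the rest.
- **V-stop contact:** Contact with both faces is inferred from the forces and the position, not seen directly.

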